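# Lock the filter bar onto the bench air dock

## Robot

A 7-joint arm with a two-finger parallel gripper is mounted at the origin on a cart in front of the work surface, level with it; the furniture and walls round the work are solid. World frame = base frame: x ahead of the robot, y to its left, z up, the work surface at z = 0. Lengths are in mm, angles in rad, forces in N, time in s.
With the tool pointing down it reaches from about 400 to 925 mm from the base axis. Payload 4.1 kg.
Tool frame: the origin (TCP) lies on the centre line of the jaws, within the pads' length; the fingertips stand 14 mm ahead of it and the grasp point (between the pads) lies 5 mm behind it; z points along the fingers, y is the line along which they close (so a half turn about z gives the same grasp; the last joint's range is limited). The gripper opens to 85 mm and grips with 20 to 120 N. Pads are 22 mm wide; open, the fingers measure 114 mm over their backs; the gripper's body (76 mm by 85 mm) begins 54 mm behind the grasp point. The pads swing forward as they close: fully open they stand 13 mm farther back than shut.
Start: joints at [1.134, 0.398, 0.045, 1.537, -0.019, 1.207, -0.051], TCP at [215.455, -613.287, 245.347] pointing down, gripper open.
Joint ranges: [-2.82, 2.82], [-0.49, 2.23], [-1.37, 1.46], [0, 2.46], [-1.36, 4.5], [0.23, 2], [-2.94, 2.94]. Speed limits (rad/s): [2.57, 2.57, 3.14, 3.14, 3.14, 3.14, 3.14].

## Interface

Orientations are given as a unit quaternion [w, x, y, z].
In Python, from rig import * gives the robot as it stands.
- The arm moves only by the shell command python3 -m jog 'ROWS' [OPENING] [FORCE]. ROWS is JSON, one flat list of numbers, 4 for each row, row after row: the shift along the world's x, y, z in cm, then the turn about the world's z in rad. In form: [dx, dy, dz, roll, dx, dy, dz, roll, ...]. A call has 1 to 5 rows; each row is the pose to reach, as a shift and turn from the pose commanded when the call began; what a row does not reach only later rows make up. A row lasts 1/8 s, in which the tool goes at most 62.5 mm and 10.7 degrees, less where a joint would pass 70% of its speed; a pose out of reach is approached as far as the arm can. A call with a gripper value outside its range is refused whole. OPENING is the closure, from 0 (fully open) to 1 (shut), set as the call begins (- or left out, the last holds). The fingers move at their own pace and stop on an object; FORCE is the grip in N (left out, the last holds). Time passes only in rows, so rows that repeat a pose let the fingers close. It gives the time, the measured TCP pose, the force, the opening and the grip force at its end, in the units of the state.
- sense(): the state, without advancing time (a new reading comes with each control period).
- snapshot(name): name is "scene" or "top" or "wrist"; returns (picture, depth): 480x640x3 uint8, red, green, blue; 480x640 float32, mm along the optical axis (not along the pixel's ray), 0 where there is no reading.
- camera_info(name): a dict with "mtx" (3x3 intrinsics, pixels), "k1" (the pictures are not rectified: a ray, as slopes to the right and down, at radius r is drawn at 1 + k1 r^2 times it, then the intrinsics apply), "R" (3x3) and "t" (3): a world point X has camera coordinates R X + t. Camera axes: x right, y down, z forward; pixel columns grow to the right and rows downward; lengths in mm; the calibration is good to about 2 mm. A picture is of the moment at which its call begins: read the wrist's pose just before it. camera_info takes no time and is no camera call; for the wrist camera it gives the pose at the moment of the call.
- job_done(): hands the job in; it is judged then, once.
The state is a dict: "time": time; "joints": joint angles; "qvel": joint speeds; "joint_efforts": joint torques, N m; "tcp_pos": TCP position; "tool_rot": TCP orientation; "force": force on the tool from outside, world axes, zero at the start; "wrist_torque": the same for the moment, N m; "opening": finger opening in mm; "finger_force": force on a finger pad.
Only numpy, scipy, OpenCV 4.12 (cv2) and the standard library are available. Lean on these libraries where they do the work, as an engineer would, in place of code of your own. Each camera call takes 0.05 s, during which the arm holds its last target. There are 200 camera calls.

## Task

Fit the blue filter bar on the bench air dock: with its plug end held up, hook the bar's toe under the dock's yellow lip, then swing the plug end down into the mouth of the upright coupler, where it stops on the closed locking jaws. Then pull the red spring sleeve down by its thumb pad until the plug sinks fully home, and let the sleeve spring back up so that the bar is locked. Leave the things round about where they are.

Things in the scene. Friction and masses are not known exactly. Their poses are not given: they have to be found in the camera images.
- filter_bar: Loose blue bar, about 0.3 kg, standing level on a leg and a plug. Origin on its standing plane under the middle; x towards the plug, z up. Blue block x -62..72, z 32..50, 32 mm wide: grip at x 0, sides and underside free there. Aluminium leg x -62..-50, z 0..36, and from its foot a toe to x -82, z 0..8, both 30 mm wide. Brass plug at x 55, z 0..32.
- plug_tip (a point): Centre of the flat underside of the brass plug, bar frame (55, 0, 0) mm, axes as the bar's. Above it: head 18 mm diameter and 9 mm high, neck 8 mm diameter to z 25, collar 22 mm diameter to z 32.
- toe_tip (a point): Middle of the toe's end face, bar frame (-82, 0, 4) mm; the toe is 8 mm thick and 20 mm long.
- dock: Air dock with grey base, fixed to the bench; place and yaw vary. Origin at bench level under the middle; x from the hook catch with its yellow lip to the coupler, z up. Base x -96..90, y -28..28, top z 12; brass inlet stub on its +y side at x 10, to y 53, z 11..31 mm. Bar home: bar axes and dock axes agree, bar origin 34 mm above dock origin.
- seat (a point): Centre of the upright coupler's bore floor, dock frame (55, 0, 34) mm, z up. Mouth rim 28 mm above it, 34 mm inside, 41 outside, funnel to a 26 mm bore at 17 mm. With the sleeve up two jaws fill 12..18 mm above the floor: a plug set in the mouth stops on them 18 mm up, the hooked bar then tilted 9 degrees. Sleeve over 10 mm down: the jaws clear the plug, which sinks by its own weight.
- lip (a point): Middle of the lip's lower edge, dock frame (-70, 0, 54) mm. The yellow lip, 5 mm thick, reaches back to x -95 over a flat pedestal (x -95..-45, top z 34, where the toe rests): gap 20 mm, closed behind at x -86 and by cheeks 44 mm apart, open towards the coupler. The toe goes in with the bar tilted 15 to 22 degrees, plug end up, so that the plug passes over the mouth rim.
- thumb_pad (a point): Middle of the top face of the sleeve's red thumb pad, 30 mm (dock x) by 26 mm, 6 mm thick. Sleeve up: dock frame (115, 0, 68) mm, 60 mm beyond the coupler's axis on the side away from the lip; a step bracket on its coupler side joins it to the sleeve. It moves straight down with the sleeve and can be pushed from above.
- sleeve (a joint): Travel of the red coupler sleeve in m: 0 up (jaws closed), 0.014 fully pulled down. The spring takes about 4 N to start and 8 N at the bottom and lifts the sleeve when let go; the jaws then close over the head of a plug that is home, or stop on one that is not.
- tape_roll: Black roll of tape, 69 mm across, 19 mm high, a bystander; origin under its centre.
- far_cup: Light grey plastic cup, 82 mm across, 92 mm high, a bystander; origin under its centre.
- oil_bottle: Green oil bottle, 65 mm across, 166 mm high, a bystander; origin under its centre.
- chain_box: Orange-red cardboard box 101x110x36 mm, a bystander; origin under its centre.
- spark_plug: Spark plug lying flat, 70 mm long, a bystander; origin under the centre.
Mind the look-alikes: they are no part of the job. Several things have the shape of the filter_bar; the one meant has the colours described above.

How it is judged (in metres and radians):
On the way, in this order (a step that is already met when the one before it is completed fails the run):
1. the toe is under the yellow lip while the plug end is still held up clear of the coupler's jaws (x of toe_tip in the frame of dock between -0.095 and -0.072 m and z of toe_tip in the frame of dock between 0.028 and 0.054 m and y of toe_tip in the frame of dock between -0.022 and 0.022 m and z of plug_tip in the frame of seat above 0.012 m), for 0.1 s.
2. the sleeve is pulled down with the plug sunk home in the coupler (value of joint sleeve above 0.006 m and horizontal distance between plug_tip and seat below 0.006 m and z of plug_tip in the frame of seat below 0.004 m), for 0.05 s.
At the end, for the whole second after the job is handed in: Plug on the bore floor (tip within 4 mm in height, 6 mm sideways of the seat), sleeve up again within 2 mm, toe end at least 4 mm past the lip's edge and low under it, bar level within 0.06 rad, in line with the dock within 0.12 rad, at rest (horizontal distance between plug_tip and seat below 0.006 m and z of plug_tip in the frame of seat between -0.004 and 0.004 m and value of joint sleeve below 0.002 m and x of toe_tip in the frame of dock below -0.074 m and z of toe_tip in the frame of dock between 0.03 and 0.05 m and angle between filter_bar's own z axis and vertical below 0.06 rad and angle between the x axis of filter_bar and the x axis of dock, either way round below 0.12 rad and linear speed of filter_bar below 0.02 m/s); the robot touches nothing.
It fails at once if a bystander (tape roll, cup, bottle, box or spark plug) is moved more than 40 mm (distance of any of tape_roll, far_cup, oil_bottle, chain_box, spark_plug from where it was at the start of the episode above 0.04 m).
It also fails if it takes over 51 s, if anything falls off the work surface, if the arm or the gripper's body presses on something with over 40 N, if the wrist force passes 120 N, or if a joint passes its speed limit or range.

## Working session

There is one attempt and no reset: what is moved stays moved. The work goes in short steps, Python scripts to look and compute and a shell command to move; the robot and the scene stay as the last step left them, time stands still between calls to the robot, and variables do not carry over. Pictures are saved under pics/ and viewed, at most 10 in all, crops included, and the job is handed in when it is done.

```bash
ls; mkdir -p pics; cat > h.py <<'E'
from rig import *
import numpy as np, cv2
def ray(ci,uv):
    K=np.array(ci["mtx"],float);R=np.array(ci["R"]);t=np.array(ci["t"])
    uv=np.atleast_2d(np.asarray(uv,float))
    p=cv2.undistortPoints(uv[:,None],K,np.array([ci["k1"],0,0,0,0.]))[:,0]
    d=np.c_[p,np.ones(len(p))]
    return -R.T@t, d@R, d   # origin, world dirs with unit depth
def onplane(ci,uv,z):
    o,d,_=ray(ci,uv); return o+d*((z-o[2])/d[:,2])[:,None]
def cloud(ci,dep):
    v,u=np.mgrid[0:480,0:640]; o,d,_=ray(ci,np.c_[u.ravel(),v.ravel()])
    return (o+d*dep.reshape(-1,1)).reshape(480,640,3)
def shot(n,f):
    ci=camera_info(n); p,d=snapshot(n); cv2.imwrite(f"pics/{f}.png",cv2.cvtColor(p,cv2.COLOR_RGB2BGR)); np.savez(f"{f}.npz",p=p,d=d,**{k:np.array(ci[k]) for k in("mtx","k1","R","t")}); return ci,p,d
E
python3 - <<'E'
from h import *
for n in("scene","top"):
    ci,p,d=shot(n,n+"0"); print(n,np.round(-np.array(ci["R"]).T@ci["t"]),(d>0).mean())
print(sense())
E
```

```text
pics
scene [ 203. -454.  796.] 0.9958072916666667
top [ 409.   75. 1166.] 0.9958528645833333
{'time': 0.1, 'joints': array([ 1.13398581,  0.3991105 ,  0.04505189,  1.53774759, -0.01870794,
        1.20688657, -0.05070819]), 'qvel': array([-0.00027227, -0.00079554,  0.00076586, -0.00386707, -0.00043664,
        0.0009485 , -0.00087487]), 'joint_efforts': array([ 3.83052757e-03, -4.76267374e+01,  1.36984706e+00, -2.54951799e+01,
        1.19639828e-02,  4.96365959e-03, -6.65498323e-07]), 'tcp_pos': array([ 215.26525604, -612.75020585,  244.37535467]), 'tool_rot': array([-8.40839515e-04,  9.85761724e-01,  1.68145993e-01, -2.03589606e-04]), 'force': array([ 0.52690035, -0.04408432, -0.83400311]), 'wrist_torque': array([ 0.02159466,  0.02105275, -0.01457701]), 'finger_force': 0.0, 'opening': 85.01030325043163}
```

View pics/scene0.png

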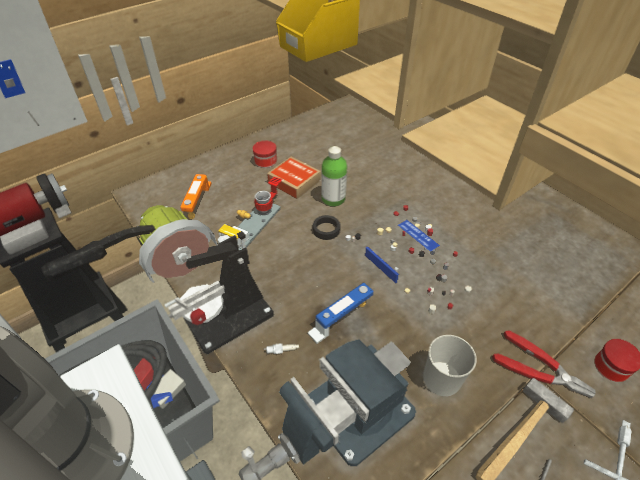

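View pics/top0.png

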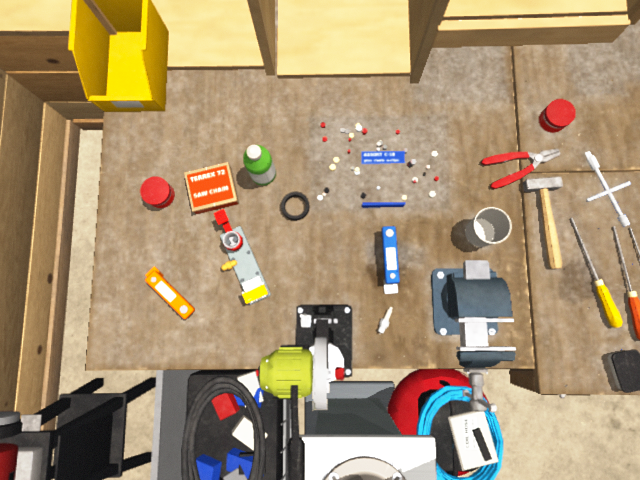

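Both views show the bar: top view, blue bar at (390,258) with its white leg end at (391,287), so the plug points up the picture. The dock has its yellow lip at (254,295), coupler at (232,238) and red pad at (220,217). A bottle (258,165), a box (212,188), the spark plug (385,320) and a grinder (320,340) stand nearby.

```bash
cat > m.py <<'E'
from h import *
ci=np.load("top0.npz"); p=ci["p"];d=ci["d"]
C=cloud(ci,d); hsv=cv2.cvtColor(p,cv2.COLOR_RGB2HSV); H,S,V=[hsv[...,i].astype(int) for i in range(3)]
def rep(name,m,box,zlo,zhi):
    x0,y0,x1,y1=box; b=np.zeros_like(m);b[y0:y1,x0:x1]=1; m=m&b&(C[...,2]>zlo)&(C[...,2]<zhi)
    uv=np.argwhere(m)[:,::-1].astype(np.float32); P=C[m]
    r=cv2.minAreaRect(P[:,:2].astype(np.float32))
    print(name,len(P),"z",np.round(np.percentile(P[:,2],[5,50,95]),1),"ctr",np.round(r[0],1),"size",np.round(r[1],1),"ang",round(r[2],1),"mean",np.round(P.mean(0),1)); return P,uv
blue=(H>100)&(H<125)&(S>120)&(V>50)
rep("bar",blue,(370,215,410,300),40,60)
grey=(S<60)
rep("barall",np.ones_like(blue),(370,215,410,300),43,60)
rep("leg",grey,(375,280,405,300),-5,25)
rep("lip",(H>22)&(H<35)&(S>150),(235,280,275,310),52,66)
red=((H<6)|(H>174))&(S>140)
rep("pad",red,(205,205,232,228),60,76)
rep("base",grey,(215,240,275,300),6,18)
rep("couplertop",np.ones_like(blue),(212,222,250,255),56,70)
for n,b in dict(bottle=(240,140,280,190),box=(180,160,242,215),grinder=(255,300,360,380),spark=(370,300,400,340),tape=(278,188,312,224)).items(): rep(n,np.ones_like(blue),b,8,400)
E
python3 m.py
```

```text
bar 446 z [44.6 48.8 52.6] ctr [560.8 -66.3] size [131.2  32.4] ang 2.2 mean [559.9 -64.9  48.7]
barall 804 z [45.3 49.4 53.3] ctr [561.3 -66.7] size [132.4  34.3] ang 2.6 mean [559.2 -66.   49.3]
leg 148 z [-0.8  7.4 11.4] ctr [486.3 -71.4] size [38.4 29. ] ang 85.4 mean [484.3 -69.4   6.8]
lip 230 z [54.8 58.7 62.1] ctr [470.4 246. ] size [22.4 53.9] ang 24.3 mean [470.3 245.9  58.6]
pad 138 z [64.  67.2 70.1] ctr [649.9 327.4] size [29.3 25.5] ang 25.6 mean [649.7 327.1  67.2]
base 834 z [ 7.6 11.4 15.3] ctr [535.2 275.6] size [166.9  56.1] ang 24.6 mean [542.6 276.1  11.4]
couplertop 114 z [56.8 60.5 66.9] ctr [608.9 307.1] size [65.7 39.5] ang 14.8 mean [600.4 307.1  61. ]
bottle 963 z [ 25.1 121.6 163.6] ctr [769.6 237.3] size [56.4 63.6] ang 17.9 mean [760.1 233.1 108.1]
box 2029 z [22.6 34.5 38.9] ctr [714.9 358.7] size [139.1 110.7] ang 13.3 mean [726.7 359.4  34.3]
grinder 5040 z [  9.4 186.8 283.6] ctr [369.6 131.6] size [249.  163.9] ang 86.9 mean [358.1 106.5 155.5]
spark 160 z [ 8.8 14.6 20.2] ctr [408.7 -54.6] size [20.3 66.7] ang 74.3 mean [405.1 -53.3  14.5]
tape 316 z [11.2 17.6 21.7] ctr [686.9 158.6] size [67.  67.8] ang 39.5 mean [687.6 158.7  17.4]
```

```bash
cat >> m.py <<'E'
print()
def zmax(n,lo,hi):
    m=((C[...,:2]>lo)&(C[...,:2]<hi)).all(-1)&(C[...,2]<450); print(n,np.round(C[m].max(0)),np.round(C[m].min(0)),m.sum())
zmax("vise",(250,-330),(520,-120))
m=(C[...,2]>30)&(C[...,2]<350)
for a in (410,420,430,440,450,460,470,480):
    q=C[m&(abs(C[...,0]-a)<5)&(C[...,1]<300)&(C[...,1]>-20)]
    print(a,len(q), np.round([q[:,1].min(),q[:,1].max(),q[:,2].max()]) if len(q) else "")
rep("orange",(H>5)&(H<20)&(S>150),(140,260,200,325),30,70)
E
python3 m.py | sed -n '/^$/,$p'
```

```text
vise [ 520. -120.  168.] [ 250. -330.  -25.] 9679
410 179 [ 62. 136. 188.]
420 155 [ 68. 136. 185.]
430 95 [ 67. 114. 205.]
440 59 [ 69. 116. 205.]
450 14 [255. 267.  62.]
460 72 [233. 272.  63.]
470 110 [217. 277.  64.]
480 92 [219. 274.  63.]
orange 187 z [38.8 47.  51.2] ctr [470.6 444.3] size [133.2  32.6] ang 45.7 mean [466.9 438.   46.2]
```

```bash
python3 -m jog '[6,6,0,-0.1,11,11.5,0,-0.2,16,17,0,-0.295,20,22,0,-0.295,24,27,0,-0.295]' 0 20
```

```text
time: 0.72
tcp_pos: [425.4, -379.3, 245.1]
tool_rot: [-0.0, 1.0, 0.021, -0.0]
force: [0.8, -0.4, 0.9]
opening: 85.4
finger_force: 0.0
```

```bash
python3 -m jog '[2.5,5.5,0,0,4.5,11,0,0,6.5,16.5,0,0,8.5,22,0,0,10.05,27.65,-1,0]' && python3 -m jog '[0,0,-5,0,0,0,-10,0,0,0,-15,0,0,0,-15,0,0,0,-15,0]' && python3 - <<'E'
from h import *
shot("wrist","w1"); s=sense(); print(s["tcp_pos"])
E
```

```text
time: 1.35
tcp_pos: [525.8, -103.0, 235.7]
tool_rot: [0.0, 1.0, 0.021, 0.001]
force: [0.4, -1.3, -0.1]
opening: 85.3
finger_force: 0.0
time: 1.98
tcp_pos: [526.1, -104.8, 86.8]
tool_rot: [0.0, 1.0, 0.021, 0.001]
force: [0.6, -0.4, 0.5]
opening: 85.4
finger_force: 0.0
[ 526.71979611 -104.94301695   87.50626763]
```

View pics/w1.png

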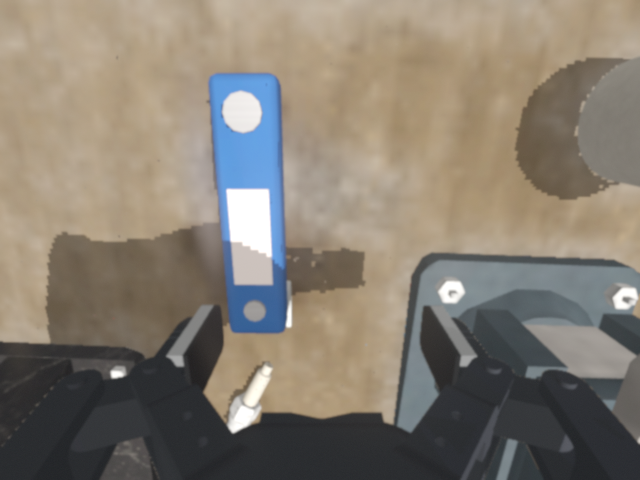

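The wrist view shows the bar's blue top from (245,73) to (257,332), discs at (243,111) and (255,311), with the fingers clear of it; the arm was slowed and stands short of the target.

```bash
python3 - <<'E'
from h import *
c=np.load("w1.npz"); hsv=cv2.cvtColor(c["p"],cv2.COLOR_RGB2HSV)
m=((hsv[...,0]>100)&(hsv[...,0]<125)&(hsv[...,1]>120)).astype(np.uint8); m[345:]=0
m=cv2.morphologyEx(m,cv2.MORPH_OPEN,np.ones((3,3)))
k=max(cv2.findContours(m,0,1)[0],key=cv2.contourArea)[:,0]
P=onplane(c,k,50); r=cv2.minAreaRect(P[:,:2].astype(np.float32)); print(r)
D=onplane(c,[(243,111),(255,311)],50); print(D, np.degrees(np.arctan2(*(D[0]-D[1])[[1,0]])))
E
```

```text
((563.2445678710938, -68.88276672363281), (129.62098693847656, 30.90777587890625), 2.244222640991211)
[[612.60538567 -65.91448837  50.        ]
 [510.91645445 -69.69177476  50.        ]] 2.127302437135954
```

```bash
python3 -m jog '[3.06,3.7,0,0,3.06,3.7,0,0,3.06,3.7,-4,0,3.06,3.7,-5.3,0,3.06,3.7,-5.3,0]' && python3 -m jog '[0,0,0,0,0,0,0,0,0,0,0,0,0,0,0,0,0,0,0,0]' 1 20
```

```text
time: 2.65
tcp_pos: [555.3, -68.1, 32.6]
tool_rot: [0.0, 1.0, 0.021, -0.0]
force: [0.1, 0.2, 0.5]
opening: 85.2
finger_force: 0.0
time: 3.28
tcp_pos: [556.0, -67.7, 33.1]
tool_rot: [0.0, 1.0, 0.021, 0.0]
force: [-0.9, 0.6, 5.4]
opening: 31.8
finger_force: 23.3
```

```bash
python3 -m jog '[0,0,0,0,0,0,3,0,0,0,8,0,0,0,10,0.18,0,0,10,0.36]' 1 60 && python3 -m jog '[0,2,0,0.18,0,4,0,0.36,-1,8,0,0.54,-2,12,0,0.72,-3,16,0,0.9]' && python3 -m jog '[-1,2,0,0.18,-2,5,0,0.36,-2.9,7,0,0.54,-2.9,9.5,0,0.7,-2.9,9.5,0,0.7]'&& python3 - <<'E'
from h import *
shot("wrist","w2"); shot("top","t2"); shot("scene","s2"); s=sense(); print(s["tcp_pos"],s["tool_rot"])
cv2.imwrite("pics/c2.png",np.hstack([cv2.imread("pics/s2.png")[120:360,120:440],cv2.imread("pics/t2.png")[160:400,180:430]]))
E
```

```text
time: 3.9
tcp_pos: [556.2, -67.7, 133.7]
tool_rot: [0.001, 0.979, 0.203, 0.001]
force: [-0.0, 0.9, -4.1]
opening: 31.1
finger_force: 60.6
time: 4.53
tcp_pos: [524.2, 93.1, 131.4]
tool_rot: [-0.0, 0.793, 0.609, -0.001]
force: [1.3, 0.2, -2.5]
opening: 31.1
finger_force: 60.6
time: 5.15
tcp_pos: [495.3, 189.4, 131.8]
tool_rot: [-0.001, 0.538, 0.843, 0.0]
force: [1.0, -1.1, -3.2]
opening: 30.8
finger_force: 60.5
[496.1696099  185.89505473 131.58980455] [-1.88934548e-04  5.40048078e-01  8.41633580e-01 -9.77270089e-04]
```

View pics/c2.png

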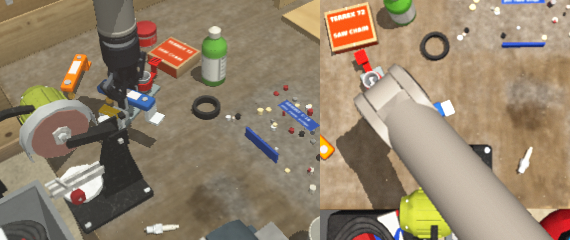

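The scene view shows the bar held crosswise with its plug above the yellow lip and the leg clear of the grinder. I'll press the plug on the lip at low grip so the bar pivots plug end up.

```bash
python3 -m jog '[0,0,-2,0,0,0,-3.5,0,0,0,-3.5,0]' && python3 -m jog '[0,0,0,0,0,0,-0.4,0,0,0,-0.6,0,0,0,-0.8,0,0,0,-1.0,0]' 1 20 && python3 - <<'E'
from h import *
s=sense(); print(s["tcp_pos"],s["force"],s["wrist_torque"])
E
```

```text
time: 5.68
tcp_pos: [494.9, 186.2, 95.1]
tool_rot: [-0.001, 0.539, 0.842, -0.002]
force: [-0.3, -0.4, -3.3]
opening: 31.1
finger_force: 60.4
time: 6.3
tcp_pos: [498.1, 186.0, 89.2]
tool_rot: [0.002, 0.539, 0.842, -0.001]
force: [-0.8, -6.4, 11.7]
opening: 31.4
finger_force: 62.6
[498.06643804 185.95762298  89.21770648] [-0.81498942 -6.370841   11.65237379] [-0.99500516  0.47517113  0.16712076]
```

```bash
python3 -m jog '[0,0,0,0,0,0,0,0]' 1 20; python3 -m jog '[0,0,-0.3,0,0,0,-0.6,0]' 0.64 20
```

```text
time: 6.55
tcp_pos: [498.1, 185.9, 89.2]
tool_rot: [0.002, 0.54, 0.842, -0.0]
force: [-1.4, -6.1, 10.3]
opening: 31.4
finger_force: 62.7
time: 6.8
tcp_pos: [500.0, 185.1, 83.9]
tool_rot: [0.003, 0.54, 0.842, 0.0]
force: [0.9, -7.4, 11.9]
opening: 31.3
finger_force: 64.2
```

```bash
python3 -m jog '[0,0,-0.3,0,0,0,-0.6,0,0,0,-0.6,0]' 1 20;  python3 - <<'E'
from h import *
s=sense(); print(s["tcp_pos"]); shot("scene","s3"); shot("wrist","w3")
a=cv2.imread("pics/s3.png")[160:290,150:310]; cv2.imwrite("pics/c3.png",np.hstack([cv2.resize(a,None,fx=2.4,fy=2.4),cv2.resize(cv2.imread("pics/w3.png"),(416,312))]))
E
```

```text
time: 7.18
tcp_pos: [500.9, 185.9, 78.0]
tool_rot: [0.004, 0.54, 0.841, 0.002]
force: [3.0, -6.2, 10.8]
opening: 31.2
finger_force: 65.6
[500.92726636 185.90178618  77.99218671]
```

View pics/c3.png

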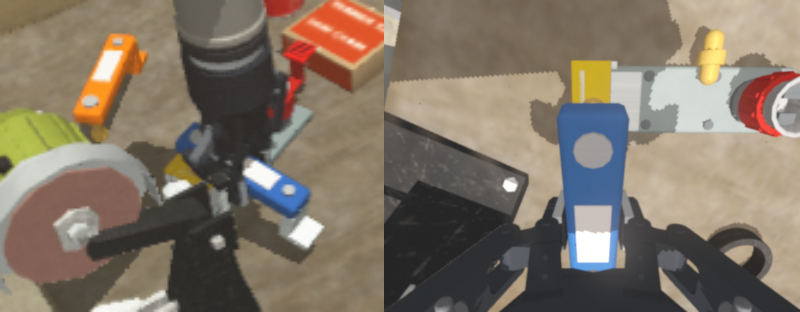

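The scene crop shows the bar tilting plug end up, leg down, with the plug on the lip; the wrist view shows the blue top at (593,150) over the yellow lip. I'll fit the plane of the top face to get the tilt.

```bash
cat > tilt.py <<'E'
from h import *
import sys
def tilt(f):
    c=np.load(f+".npz"); C=cloud(c,c["d"]); hsv=cv2.cvtColor(c["p"],cv2.COLOR_RGB2HSV)
    m=(hsv[...,0]>100)&(hsv[...,0]<125)&(hsv[...,1]>120)
    m=cv2.morphologyEx(m.astype(np.uint8),cv2.MORPH_OPEN,np.ones((5,5)))
    n,l,st,ce=cv2.connectedComponentsWithStats(m); i=1+st[1:,4].argmax(); m=cv2.erode((l==i).astype(np.uint8),np.ones((9,9)))>0
    k=cv2.morphologyEx((l==i).astype(np.uint8),cv2.MORPH_CLOSE,np.ones((45,45)))
    P=C[m]; P=P[P[:,2]>20]
    for _ in range(4):
        ctr=P.mean(0); N=np.linalg.svd(P-ctr,full_matrices=False)[2][2]; N*=np.sign(N[2]); P=P[abs((P-ctr)@N)<3]
    print("n",len(P),"normal",np.round(N,3),"tilt",round(np.degrees(np.arccos(N[2])),2),"az",round(np.degrees(np.arctan2(N[1],N[0])),1),"ctr",np.round(ctr,1),"uvbox",st[i])
    return C,(l==i),ctr,N,c
if __name__=="__main__": tilt(sys.argv[1])
E
python3 tilt.py w3; python3 tilt.py w2
```

```text
n 8372 normal [ 0.088 -0.218  0.972] tilt 13.57 az -68.0 ctr [482.5 224.5 107. ] uvbox [  267   160   108   257 13975]
n 7626 normal [-0.004  0.     1.   ] tilt 0.22 az 174.8 ctr [476.8 228.1 148.7] uvbox [  275   151    93   262 11674]
```

```bash
python3 -m jog '[0,0,-0.3,0,0,0,-0.5,0,0,0,-0.5,0]'; python3 - <<'E'
from tilt import *
shot("wrist","w4"); tilt("w4")
E
```

```text
time: 7.65
tcp_pos: [501.1, 186.3, 73.1]
tool_rot: [0.004, 0.54, 0.841, 0.002]
force: [3.6, -5.8, 10.1]
opening: 30.9
finger_force: 67.4
n 8554 normal [ 0.114 -0.283  0.952] tilt 17.74 az -68.0 ctr [482.8 225.  106.3] uvbox [  265   167   113   249 14365]
```

```bash
python3 -m jog '[0,0,2,0,0,0,6,0,0,0,7,0,0,0,7,0]' 1 70; cat > pose.py <<'E'
from tilt import *
def pose(f,tcp,yawt):
    C,l,ctr,N,c=tilt(f); o,_,_=ray(c,[(0,0)])
    k=np.concatenate(cv2.findContours(l.astype(np.uint8),0,1)[0])[:,0]
    _,d,_=ray(c,k); P=o+d*(((ctr-o)@N)/(d@N))[:,None]
    h=np.array([np.cos(yawt),np.sin(yawt),0]); ax=h-N*(h@N); ax/=np.linalg.norm(ax); ay=np.cross(N,ax)
    # refine heading from side-edge points: long axis of the visible face
    q=P-ctr; X=q@ax; Y=q@ay; s=(X>X.max()-55)&(X<X.max()-8)
    a=np.polyfit(X[s&(Y>0)],Y[s&(Y>0)],1); b=np.polyfit(X[s&(Y<0)],Y[s&(Y<0)],1); g=(a[0]+b[0])/2
    print("edge slopes",a,b)
    ax=ax+g*ay; ax/=np.linalg.norm(ax); ay=np.cross(N,ax)
    X=q@ax;Y=q@ay; front=np.percentile(X,99); s=(X>front-60)&(X<front-8); mid=(np.median(Y[s&(Y>0)])+np.median(Y[s&(Y<0)]))/2
    org=ctr+ax*(front-72)+ay*mid-50*N
    R=np.c_[ax,ay,N]; pt=lambda *v:org+R@np.array(v)
    yaw=np.arctan2(ax[1],ax[0]); print("yaw",np.degrees(yaw),"org",org.round(1),"toe",pt(-82,0,4).round(1),"plug",pt(55,0,0).round(1))
    Z=np.array([[np.cos(yaw),np.sin(yaw),0],[-np.sin(yaw),np.cos(yaw),0],[0,0,1]])
    for n,v in dict(toe=(-82,0,4),toebot=(-82,0,0),plug=(55,0,0),grip=(0,0,41)).items(): print(n,"rel tcp in bar-heading axes",(Z@(pt(*v)-tcp)).round(1))
E
python3 - <<'E'
from pose import *
s=sense(); q=s["tool_rot"]; y=2*np.arctan2(q[2],q[1]); print(s["tcp_pos"],np.degrees(y),s["force"]); shot("wrist","w5"); pose("w5",s["tcp_pos"],y)
E
```

```text
time: 8.2
tcp_pos: [496.5, 187.5, 140.7]
tool_rot: [0.0, 0.539, 0.842, 0.0]
force: [0.1, 0.7, -3.7]
opening: 31.1
finger_force: 70.1
[496.48254412 187.46886448 140.67989533] 114.76935364281523 [ 0.11420323  0.6627332  -3.73723018]
n 8521 normal [ 0.117 -0.271  0.955] tilt 17.19 az -66.7 ctr [478.2 226.1 173.3] uvbox [  266   166   111   250 14356]
edge slopes [-4.08918339e-03  1.42051821e+01] [-7.98588123e-03 -1.49212673e+01]
yaw 114.54312391880508 org [490.  202.  112.6] toe [523.  129.6  92.2] plug [468.1 249.7 128.9]
toe rel tcp in bar-heading axes [-63.6  -0.1 -48.5]
toebot rel tcp in bar-heading axes [-62.5  -0.1 -52.3]
plug rel tcp in bar-heading axes [ 68.4  -0.1 -11.8]
grip rel tcp in bar-heading axes [ 3.8  0.2 11.1]
```

```bash
python3 -m jog '[2,3,0,-0.1,4,6,0,-0.28,5.67,9.6,0,-0.46,5.67,9.6,0,-0.64,5.67,9.6,0,-0.82]' && python3 -m jog '[0,0,0,-0.18,0,0,0,-0.36,0,0,0,-0.54,0,0,0,-0.753,0,0,0,-0.753]' && python3 -m jog '[0,0,0,0,0,0,0,0]' && python3 - <<'E'
from pose import *
s=sense(); q=s["tool_rot"]; y=2*np.arctan2(q[2],q[1]); print(s["tcp_pos"],np.degrees(y),s["force"]); shot("wrist","w6"); pose("w6",s["tcp_pos"],y)
E
```

```text
time: 8.88
tcp_pos: [551.8, 283.4, 137.7]
tool_rot: [-0.0, 0.831, 0.556, -0.002]
force: [0.0, -1.3, -3.7]
opening: 31.5
finger_force: 70.2
time: 9.5
tcp_pos: [552.0, 282.8, 138.3]
tool_rot: [0.001, 0.977, 0.214, -0.002]
force: [-0.5, 0.6, -3.7]
opening: 31.5
finger_force: 70.3
time: 9.75
tcp_pos: [553.0, 283.2, 139.8]
tool_rot: [0.0, 0.977, 0.214, -0.0]
force: [0.1, 0.1, -2.6]
opening: 31.4
finger_force: 70.3
[552.96970829 283.17883016 139.84452211] 24.712549393966015 [ 0.0652152   0.05848904 -2.59064909]
n 8667 normal [-0.277 -0.119  0.953] tilt 17.58 az -156.7 ctr [591.1 300.7 171.9] uvbox [  266   166   112   250 14780]
edge slopes [4.72498630e-04 1.44762282e+01] [-3.80895995e-03 -1.50023129e+01]
yaw 24.75454508735716 org [568.6 289.6 111.5] toe [496.5 256.4  90.6] plug [616.2 311.6 128.1]
toe rel tcp in bar-heading axes [-62.5  -0.7 -49.2]
toebot rel tcp in bar-heading axes [-61.3  -0.7 -53.1]
plug rel tcp in bar-heading axes [ 69.3  -0.7 -11.7]
grip rel tcp in bar-heading axes [ 4.5 -0.4 10.8]
```

View pics/w6.png

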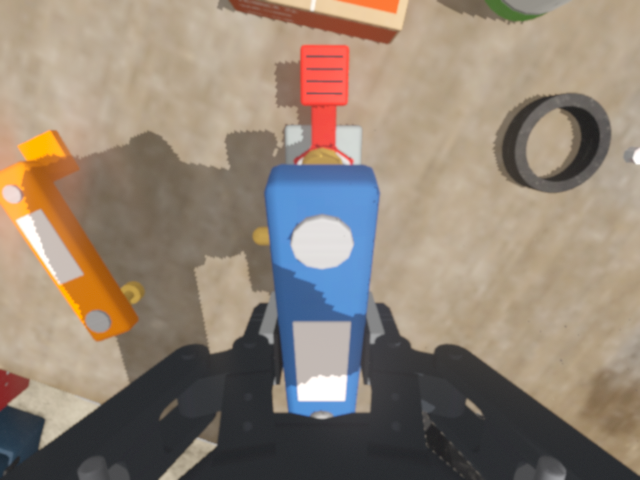

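The wrist view shows the bar in line with the dock: block end at (322,170), the red pad straight beyond it at (324,75), the coupler mouth at (322,155). I check the pad's position from this view.

```bash
python3 - <<'E'
from h import *
c=np.load("w6.npz"); hsv=cv2.cvtColor(c["p"],cv2.COLOR_RGB2HSV)
m=(((hsv[...,0]<6)|(hsv[...,0]>174))&(hsv[...,1]>140)).astype(np.uint8); w=np.zeros_like(m); w[44:104,295:355]=1
m=cv2.morphologyEx(m*w,cv2.MORPH_OPEN,np.ones((31,31)))
k=cv2.findContours(m,0,1)[0][0][:,0]; P=onplane(c,k,68); print(cv2.minAreaRect(P[:,:2].astype(np.float32)))
print("expected",np.array([545.4,280])+115*np.array([.911,.413]))
E
```

```text
Traceback (most recent call last):
IndexError: tuple index out of range
```

```bash
python3 - <<'E'
from h import *
c=np.load("w6.npz"); hsv=cv2.cvtColor(c["p"],cv2.COLOR_RGB2HSV)
m=(((hsv[...,0]<8)|(hsv[...,0]>172))&(hsv[...,1]>120)).astype(np.uint8); m[:42]=0;m[106:]=0;m[:,:295]=0;m[:,355:]=0
k=max(cv2.findContours(cv2.morphologyEx(m,cv2.MORPH_CLOSE,np.ones((9,9))),0,1)[0],key=cv2.contourArea)[:,0]; P=onplane(c,k,68); print(cv2.minAreaRect(P[:,:2].astype(np.float32)),"px",k.min(0),k.max(0))
E
```

```text
((651.3314208984375, 326.4053039550781), (29.332975387573242, 26.59527587890625), 24.659423828125) px [299  45] [349 105]
```

```bash
python3 -m jog '[0.03,-0.07,-2.5,0,0.03,-0.07,-4.0,0,0.03,-0.07,-4.87,0,0.03,-0.07,-4.87,0,0.03,-0.07,-4.87,0]' && python3 - <<'E'
from pose import *
s=sense(); q=s["tool_rot"]; y=2*np.arctan2(q[2],q[1]); print(s["tcp_pos"],np.degrees(y),s["force"]); shot("wrist","w7"); pose("w7",s["tcp_pos"],y)
shot("scene","s7"); shot("top","t7")
a=cv2.imread("pics/s7.png")[150:290,190:330]; b=cv2.imread("pics/t7.png")[190:330,190:330]; cv2.imwrite("pics/c7.png",cv2.resize(np.hstack([a,b]),None,fx=2.8,fy=2.8))
E
```

```text
time: 10.42
tcp_pos: [554.0, 283.0, 92.3]
tool_rot: [-0.0, 0.977, 0.213, 0.001]
force: [-0.5, -0.0, -3.1]
opening: 31.2
finger_force: 70.3
[554.02740395 283.02278249  92.34903543] 24.636128729404184 [-4.99737115e-01 -1.21255366e-03 -3.06065470e+00]
n 8662 normal [-0.28  -0.12   0.953] tilt 17.72 az -156.7 ctr [591.9 300.3 124.5] uvbox [  265   166   113   250 14736]
edge slopes [8.23456265e-04 1.44922017e+01] [-2.74630152e-03 -1.49892771e+01]
yaw 24.71901428359221 org [569.7 289.4  64.1] toe [497.6 256.3  43. ] plug [617.3 311.3  80.8]
toe rel tcp in bar-heading axes [-62.4  -0.7 -49.4]
toebot rel tcp in bar-heading axes [-61.2  -0.7 -53.2]
plug rel tcp in bar-heading axes [ 69.3  -0.7 -11.5]
grip rel tcp in bar-heading axes [ 4.4 -0.4 10.8]
```

View pics/c7.png

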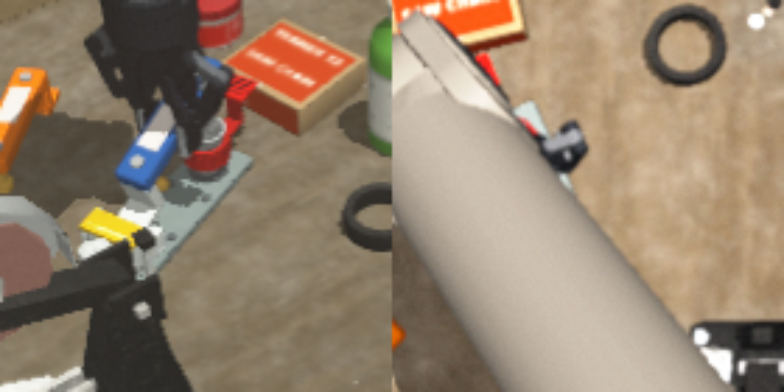

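The scene crop shows the tilted bar over the dock with its toe just in front of the yellow lip at (110,225), plug above the coupler. Now the toe goes in.

```bash
python3 -m jog '[-0.7,-0.32,0,0,-1.4,-0.65,0,0,-2.0,-0.92,0,0,-2.5,-1.15,0,0,-2.5,-1.15,0,0]' && python3 - <<'E'
from pose import *
s=sense(); q=s["tool_rot"]; y=2*np.arctan2(q[2],q[1]); print(s["tcp_pos"],np.degrees(y),s["force"]); shot("wrist","w8"); pose("w8",s["tcp_pos"],y)
E
```

```text
time: 11.2
tcp_pos: [530.5, 272.0, 92.8]
tool_rot: [-0.001, 0.977, 0.213, 0.003]
force: [5.3, 2.0, -3.7]
opening: 31.1
finger_force: 70.2
[530.53231904 272.01815964  92.76570969] 24.627843493826582 [ 5.32681256  2.00086781 -3.73305864]
n 8813 normal [-0.285 -0.124  0.95 ] tilt 18.11 az -156.6 ctr [569.3 289.6 125.7] uvbox [  265   166   114   250 14933]
edge slopes [-8.48502191e-04  1.45644382e+01] [-4.50843045e-03 -1.49529473e+01]
yaw 24.59358942624254 org [546.4 278.7  64.8] toe [474.4 245.7  43.1] plug [594.  300.4  81.9]
toe rel tcp in bar-heading axes [-62.   -0.6 -49.6]
toebot rel tcp in bar-heading axes [-60.7  -0.6 -53.4]
plug rel tcp in bar-heading axes [ 69.5  -0.6 -10.9]
grip rel tcp in bar-heading axes [ 4.5 -0.3 11. ]
```

```bash
python3 -m jog '[0.05,0.02,-0.3,0,0.1,0.05,-0.5,0,0.1,0.05,-0.5,0]' && python3 - <<'E'
from pose import *
s=sense(); q=s["tool_rot"]; y=2*np.arctan2(q[2],q[1]); print(s["tcp_pos"],np.degrees(y),s["force"]); shot("wrist","w9"); pose("w9",s["tcp_pos"],y)
shot("scene","s9")
a=cv2.imread("pics/s9.png")[150:290,190:330];  cv2.imwrite("pics/c9.png",cv2.resize(a,None,fx=4,fy=4,interpolation=2))
E
```

```text
time: 11.62
tcp_pos: [531.8, 272.8, 88.8]
tool_rot: [-0.001, 0.977, 0.213, 0.002]
force: [4.7, 2.1, 4.6]
opening: 31.1
finger_force: 71.4
[531.80729385 272.82460856  88.77470441] 24.610188969541777 [4.66901686 2.09644622 4.61906797]
n 8609 normal [-0.275 -0.12   0.954] tilt 17.48 az -156.5 ctr [570.4 290.4 121. ] uvbox [  266   165   112   251 14833]
edge slopes [-1.03915529e-03  1.44951487e+01] [-2.75443926e-03 -1.50027000e+01]
yaw 24.60317319198362 org [547.2 279.3  60.5] toe [475.  246.2  39.7] plug [594.9 301.1  77. ]
toe rel tcp in bar-heading axes [-62.7  -0.5 -49.1]
toebot rel tcp in bar-heading axes [-61.5  -0.6 -52.9]
plug rel tcp in bar-heading axes [ 69.2  -0.6 -11.7]
grip rel tcp in bar-heading axes [ 4.4 -0.3 10.8]
```

View pics/c9.png

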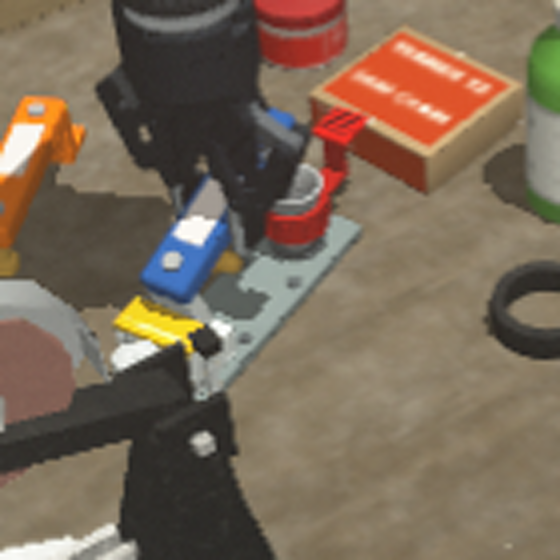

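The crop shows the toe in under the yellow lip at (165,320) and the plug end over the coupler mouth at (295,190). Now swing down.

```bash
python3 -m jog '[0.2,0.09,-0.25,0,0.45,0.2,-0.5,0,0.68,0.31,-0.75,0,0.86,0.39,-1.0,0,0.86,0.39,-1.0,0]' && python3 - <<'E'
from pose import *
s=sense(); q=s["tool_rot"]; y=2*np.arctan2(q[2],q[1]); print(s["tcp_pos"],np.degrees(y),s["force"]); shot("wrist","w10"); pose("w10",s["tcp_pos"],y)
E
```

```text
time: 12.35
tcp_pos: [539.1, 276.3, 78.3]
tool_rot: [-0.0, 0.977, 0.213, 0.001]
force: [2.6, 2.0, 8.5]
opening: 31.1
finger_force: 71.2
[539.08856657 276.26113269  78.34556281] 24.61502890053253 [2.61061589 1.98428075 8.51163348]
n 8620 normal [-0.154 -0.064  0.986] tilt 9.59 az -157.2 ctr [578.  294.  104.4] uvbox [  270   157   104   262 14070]
edge slopes [ 0.14264434 13.49168989] [ -0.15091351 -13.93748516]
yaw 24.427488997796768 org [547.6 279.7  48. ] toe [473.4 246.   38.3] plug [597.  302.1  57.1]
toe rel tcp in bar-heading axes [-72.4  -0.4 -40.1]
toebot rel tcp in bar-heading axes [-71.7  -0.4 -44. ]
plug rel tcp in bar-heading axes [ 63.4  -0.4 -21.2]
grip rel tcp in bar-heading axes [ 2.3 -0.2 10.1]
```

```bash
python3 -m jog '[0,0,0,0,0,0,0,0,0,0,0,0]' 0.3 20 && python3 -m jog '[0,0,2,0,0,0,8,0,0,0,13,0,0,0,13,0]' && python3 - <<'E'
from pose import *
s=sense(); q=s["tool_rot"]; y=2*np.arctan2(q[2],q[1]); print(s["tcp_pos"],np.degrees(y),s["force"]); shot("wrist","w11"); pose("w11",s["tcp_pos"],y)
E
```

```text
time: 12.78
tcp_pos: [537.2, 275.1, 76.0]
tool_rot: [0.0, 0.977, 0.213, -0.001]
force: [-0.7, -0.1, 0.1]
opening: 59.8
finger_force: 0.0
time: 13.28
tcp_pos: [540.8, 277.6, 213.3]
tool_rot: [-0.001, 0.977, 0.213, 0.005]
force: [-0.6, 0.2, 0.4]
opening: 59.7
finger_force: 0.0
[540.81199183 277.60924397 213.25778056] 24.62912028075851 [-0.55125866  0.17005247  0.40229408]
n 190 normal [-0.432  0.902  0.002] tilt 89.91 az 115.6 ctr [574.5 292.5 104.8] uvbox [ 301  148   43   73 2268]Traceback (most recent call last):
  File "<stdin>", line 2, in <module>
  File "pose.py", line 9, in pose
    a=np.polyfit(X[s&(Y>0)],Y[s&(Y>0)],1); b=np.polyfit(X[s&(Y<0)],Y[s&(Y<0)],1); g=(a[0]+b[0])/2
    raise TypeError("expected non-empty vector for x")
TypeError: expected non-empty vector for x
```

View pics/w11.png

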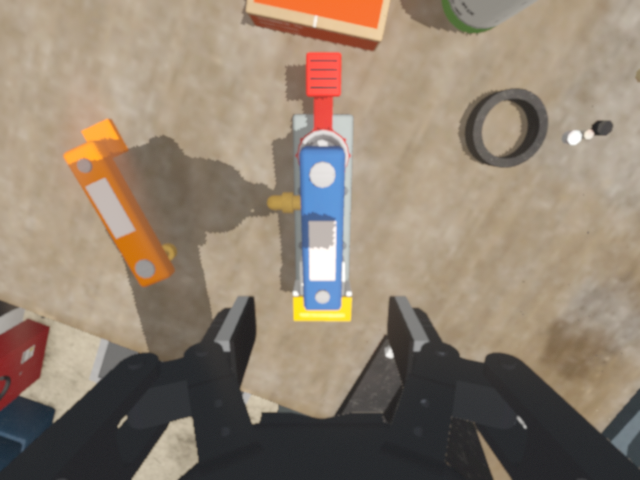

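The wrist view shows the bar in line in the dock, its plug end over the coupler at (322,155) and the toe under the yellow lip at (322,308); the pad is at (323,75), its gap from bottle and box is fine. Now the pad.

```bash
python3 -m jog '[5,2.2,-1,0,10,4.5,-3,0,11,4.95,-8,0,11,4.95,-11.5,0,11,4.95,-11.5,0]' 1 40 && python3 -m jog '[0,0,0,0,0,0,0,0]'
```

```text
time: 13.95
tcp_pos: [645.0, 323.2, 86.7]
tool_rot: [0.001, 0.977, 0.214, -0.005]
force: [-0.3, 0.2, 0.5]
opening: -0.3
finger_force: 0.0
time: 14.2
tcp_pos: [649.1, 325.7, 94.1]
tool_rot: [-0.0, 0.977, 0.213, 0.002]
force: [0.1, 0.4, 0.9]
opening: 0.2
finger_force: 0.0
```

```bash
python3 -m jog '[0.2,0.1,-0.8,0,0.2,0.1,-1.2,0,0.2,0.1,-1.7,0]' && python3 -m jog '[0,0,-0.4,0,0,0,-0.8,0,0,0,-0.8,0,0,0,-0.8,0]'
```

```text
time: 14.58
tcp_pos: [650.8, 326.3, 75.8]
tool_rot: [-0.0, 0.977, 0.213, 0.001]
force: [-0.4, -0.7, 6.4]
opening: -0.0
finger_force: 3.2
time: 15.08
tcp_pos: [650.8, 326.3, 68.4]
tool_rot: [-0.0, 0.977, 0.213, 0.001]
force: [-0.9, -1.6, 8.2]
opening: 0.0
finger_force: 3.9
```

```bash
python3 -m jog '[0,0,-0.25,0,0,0,-0.25,0,0,0,-0.25,0,0,0,-0.25,0]' && python3 - <<'E'
from h import *
C=None
for n in("wrist","scene","top"):
    ci,p,d=shot(n,n+"12"); C=cloud(ci,d); hsv=cv2.cvtColor(p,cv2.COLOR_RGB2HSV)
    u=np.array([.911,.413]); X=(C[...,:2]-[545.4,280])@u; Y=(C[...,:2]-[545.4,280])@np.array([-.413,.911])
    m=(hsv[...,0]>100)&(hsv[...,0]<125)&(hsv[...,1]>120)&(abs(Y)<10)&(X>-60)&(X<65)&(C[...,2]>70)&(C[...,2]<130)
    if m.sum()>30:
        k=np.polyfit(X[m],C[m][:,2],1); print(n,m.sum(),"slope deg",np.degrees(np.arctan(k[0])),"z at 0",k[1])
E
```

```text
time: 15.58
tcp_pos: [650.9, 326.4, 67.9]
tool_rot: [0.0, 0.977, 0.213, 0.001]
force: [-4.2, -3.1, 15.4]
opening: -0.2
finger_force: 7.8
scene 111 slope deg 0.00020854733870131483 z at 0 82.93557413229821
```

The bar reads level with its top at 83 mm (84 expected): plug is home. Release the sleeve and check.

```bash
python3 -m jog '[0,0,1,0,0,0,2.2,0,0,0,6,0,0,0,12,0,0,0,14,0]' && python3 -m jog '[0,-4,2,0,0,-8,2,0,0,-12,2,0,0,-12,2,0,0,-12,2,0]' && python3 - <<'E'
from h import *
for n in("wrist","scene","top"):
    ci,p,d=shot(n,n+"13"); C=cloud(ci,d); hsv=cv2.cvtColor(p,cv2.COLOR_RGB2HSV)
    u=np.array([.911,.413]); X=(C[...,:2]-[545.4,280])@u; Y=(C[...,:2]-[545.4,280])@np.array([-.413,.911])
    m=(hsv[...,0]>100)&(hsv[...,0]<125)&(hsv[...,1]>120)&(abs(Y)<12)&(X>-62)&(X<72)&(C[...,2]>70)&(C[...,2]<130)
    r=((hsv[...,0]<6)|(hsv[...,0]>174))&(hsv[...,1]>140)&(abs(Y)<12)&(abs(X-115)<13)&(C[...,2]>40)
    if m.sum()>30: k=np.polyfit(X[m],C[m][:,2],1); print(n,m.sum(),"slope deg",np.degrees(np.arctan(k[0])),"z0",k[1])
    if r.sum()>10: print(n,"pad z",np.median(C[r][:,2]),r.sum())
a=cv2.imread("pics/scene13.png")[150:290,190:330]; cv2.imwrite("pics/c13.png",np.hstack([cv2.resize(a,(400,400)),cv2.resize(cv2.imread("pics/wrist13.png"),(400,400))]))
E
```

```text
time: 16.35
tcp_pos: [651.5, 327.2, 208.6]
tool_rot: [-0.001, 0.977, 0.213, 0.003]
force: [-0.5, 0.1, 0.3]
opening: 0.1
finger_force: 0.0
time: 16.98
tcp_pos: [649.5, 206.5, 223.3]
tool_rot: [-0.0, 0.977, 0.213, -0.001]
force: [-0.4, 0.7, -0.3]
opening: -0.3
finger_force: 0.0
wrist 1275 slope deg -0.43428797120685175 z0 83.60076239521852
wrist pad z 67.99659300364607 884
scene 132 slope deg -0.0030686199978314527 z0 82.76294382232841
scene pad z 65.86239871032211 82
top 270 slope deg 0.06667981046868965 z0 83.06730473775052
top pad z 67.34738992801454 123
```

View pics/c13.png

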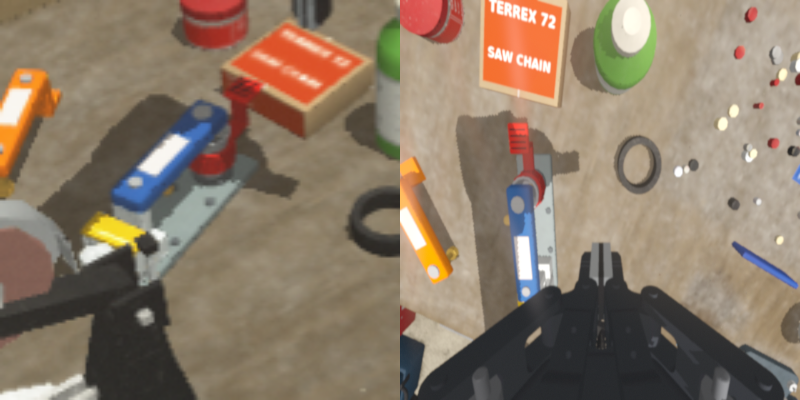

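The views show the bar level in the dock, the toe under the lip (scene crop 115,230), the pad back up at 68 mm, the gripper clear and the bystanders in place.

```bash
python3 -c "
from rig import *
print(job_done())"
```

```text
the job is handed in; nothing more can be done
None
```

The filter bar is hooked, seated and locked in the dock, and the job is handed in: the bar measured level at home height, the sleeve is back up and the bystanders look unmoved, but no pass/fail verdict came back.

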